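Take the snap-in battery cover off a sampling pump

TASK

Open the battery compartment of the yellow sampling pump: press the red snap tab on its end inward, gently, until the grey cover springs up at that end, without loading the pump beyond 22 N. Then take the cover by its black rib, draw it off towards the tab so that its tongue comes out from under the lip, and lay it gently, rib upward and flat, on the middle of the notebook. Leave the other things where they are.

Things in the scene. Friction and masses are not known exactly. Their poses are not given: they have to be found in the camera images.
- pump: Yellow box fixed to the worktop, 170 x 96 mm, flat top 58 mm high, with a head 72 mm high at its +x end (x from 66 to 85 mm). Origin under its centre on the worktop, z up; the red tab is on its own -x end. The cover lies flush in a recess of the top, x from -62 to 50 mm, y within 33 mm. Nothing, robot or cover, may load the pump or its tab with more than 22 N.
- tab_axis (a point): Point on the pump's -x end face on the tab's axis, 41 mm above the worktop; axes as the pump's. The red tab, a paddle 26 mm wide, 32 to 50 mm above the worktop, stands out 10 to 24 mm from this face, differently each time and not measured: find it by touch. Pressed inward (+x) it yields from 3 N, stiffens by 1.4 N/mm, frees the cover at about 5 mm (10 to 11 N); hard stop at 7.5 mm (13.5 N).
- hook_rest (a point): Top of the red hook at rest, fixed to the pump; the hook comes up through a slot in the cover and holds its tab end down. It moves inward just as the tab does. When it lets go, two sprung pins raise the cover's tab end about 11 mm; it stays up, tilted about 0.1 rad, after the tab is released.
- lip (a point): Middle of the upper front edge of the pump's lip, 62.5 mm above the worktop, 51.5 mm from the pump's centre towards the head. The lip reaches over the tongue at the cover's far end (underside 58.7 mm above the worktop).
- cover: Grey plate, 112 x 66 x 5 mm, about 0.09 kg; tongue at its +x end 7 mm long, 40 mm wide, 3 mm thick. Origin on its underside, halfway along the 112 mm; axes as the pump's while in place (then at x = -5, z = 53 mm of the pump). It comes off drawn towards the tab (its -x) by at least 7 mm, best 10 to 13 mm rising about 1 mm per 10 mm, then lifted.
- cover_rib (a point): Middle of the top of the black rib on the cover: rib 50 mm long along the cover's x, 12 mm thick along y, reaching 17 mm above the plate and 22 mm above the cover's underside. Grasp it across its 12 mm thickness (along the cover's y).
- cover_edge (a point): Middle of the lower edge of the cover's tab end (its -x end, 57 mm from the cover's origin).
- log_book: Ring-bound notebook with a lined, written page on top, lying fixed on the worktop, 208 x 146 mm, top face 11 mm above the worktop. Origin under its middle; x along its long side.
- filter_cassette: Bystander: clear round filter cassette with a blue band and red plug, 40 mm across, 38 mm tall.
- stopwatch: Bystander: black stopwatch, 61 x 54 x 16 mm.
- screwdriver: Bystander: red-handled screwdriver lying, 195 mm long.

How it is judged:
On the way, in this order (a step that is already met when the one before it is completed fails the run):
1. the snap tab has let go: the tab end of the cover has sprung up by more than 6 mm (z of cover_edge in the frame of pump above 0.059 m), for 0.2 s.
2. the cover has come off the pump: it is above it and touches it nowhere (z of cover in the frame of pump above 0.075 m and contact force between cover and pump below 0.01 N), for 0.2 s.
At the end, for the whole second after the job is handed in: The cover lies at rest on the notebook, rib upward and flat (within 0.1 rad), its origin within 40 mm of the notebook's middle (horizontal distance between cover and log_book below 0.04 m and angle between cover's own z axis and vertical below 0.1 rad and height (world z) of cover below 0.018 m and contact force between cover and log_book above 0.1 N and linear speed of cover below 0.02 m/s); the robot touches nothing.
It fails at once if the pump or its tab is loaded with more than 22 N (contact force between pump and anything else above 22 N).
It fails at once if the cover is dropped or pressed on the notebook with more than 22 N (contact force between cover and log_book above 22 N).
It fails at once if a bystander is moved by more than 20 mm (distance of any of filter_cassette, stopwatch, screwdriver from where it was at the start of the episode above 0.02 m).
It also fails if it takes over 64 s, if anything falls off the work surface, if the arm or the gripper's body presses on something with over 40 N, if the wrist force passes 120 N, or if a joint passes its speed limit or range.

ROBOT

A 6-joint arm with a two-finger parallel gripper is mounted at the origin on a cart in front of the work surface, level with it; the furniture and walls round the work are solid. World frame = base frame: x ahead of the robot, y to its left, z up, the work surface at z = 0. Lengths are in m, angles in rad, forces in N, time in s.
With the tool pointing down it reaches from about 0.325 to 0.75 m from the base axis. Payload 7.6 kg.
Tool frame: the origin (TCP) lies midway between the tips of the shut fingers; the grasp point (between the pads) lies 19 mm behind it; z points along the fingers, y is the line along which they close (so a half turn about z gives the same grasp; the last joint's range is limited). The gripper opens to 85 mm and grips with 20 to 120 N. Pads are 22 mm wide; open, the fingers measure 114 mm over their backs; the gripper's body (76 mm by 85 mm) begins 54 mm behind the grasp point. The pads swing forward as they close: fully open they stand 13 mm farther back than shut.
Start: joints at [-1.24, 0.052, 1.401, -0, 1.689, -0.07], TCP at [0.205, -0.483, 0.231] pointing down, gripper open.
Joint ranges: [-2.9, 2.9], [-0.91, 2.17], [0.12, 2.37], [-1.06, 4.2], [0.26, 2.73], [-2.93, 2.93]. Speed limits (rad/s): [2.57, 2.57, 3.01, 3.14, 3.14, 3.14].

INTERFACE

Orientations are given as a unit quaternion [w, x, y, z].
In Python, from plant import * gives the robot as it stands.
- The arm moves only by the shell command python3 -m creep 'ROWS' [FORCE]. ROWS is JSON, a list of rows, each a list of 7 numbers: the shift along the tool's x, y, z in mm, then the turn, a rotation vector about the tool's x, y, z in degrees, then the closure in counts, from 0 (fully open) to 255 (shut). A call has 1 to 12 rows; each row shifts and turns the commanded pose from where the row before left it, along the tool's axes as they then stand; what a row does not reach is not made up. A row lasts 1/12 s, in which the tool goes at most 41.7 mm and 7.16 degrees, less where a joint would pass 70% of its speed; a pose out of reach is approached as far as the arm can. A call is refused whole if a number of a shift passes 41.7 or a number of a turn 7.16, either way. A call with a gripper value outside its range is refused whole. The fingers move at their own pace and stop on an object; FORCE is the grip in N (left out, the last holds). Time passes only in rows, so rows that do not move let the fingers close. It gives the time, the measured TCP pose, the force, the opening and the grip force at its end, in the units of the state.
- get_state(): the state, without advancing time (a new reading comes with each control period).
- grab_frame(name): name is "scene" or "top" or "wrist"; returns the picture (420x560x3 uint8, red, green, blue); there is no depth.
- get_calibration(name): a dict with "fx", "fy", "cx", "cy" (pixels), "R" (3x3) and "t" (3): a world point X has camera coordinates R X + t; the wrist camera has in their place "tool_from_camera" (4x4, takes a point from camera to tool coordinates, whose origin is the TCP and whose axes are the flange's). Camera axes: x right, y down, z forward; pixel columns grow to the right and rows downward; lengths in m; the calibration is good to about 2 mm. A picture is of the moment at which its call begins: read the wrist's pose just before it. get_calibration takes no time and is no camera call.
- sign_off(): hands the job in; it is judged then, once.
Trained networks look in the newest picture that a camera, given by its name, has taken for a name from the list of things; names that differ only in an ending like _2 or _b are one class to them, and where a whole thing is asked for, a point or a joint stands for the part that bears it (a point fixed in the world has none). Each returns a list of dicts, best first, with "conf" (0 to 1); they miss things now and then, are a little off and sometimes report something else, mostly with a low value. They report only what shows in the picture. A call takes as long as a camera call.
- trace(camera, target): "region" (420x560 bool, what is visible of it).
- pinpoint(camera, target): "at" ([x, y, z] in m, in the coordinates of the camera as it stood for that picture, good to about 4 mm: a listed point, or the origin of a listed thing).
The state is a dict: "time": time; "joint_pos": joint angles; "qd": joint speeds; "tau": joint torques, N m; "tcp_pos": TCP position; "tcp_rot": TCP orientation; "wrist_force": force on the tool from outside, world axes, zero at the start; "ft_torque": the same for the moment, N m; "width": opening from 0.0 (shut) to 1.0 (fully open); "grasp_force": force on a finger pad.
Only numpy, scipy, OpenCV 4.12 (cv2) and the standard library are available. Lean on these libraries where they do the work, as an engineer would, in place of code of your own. Each camera call takes 0.05 s, during which the arm holds its last target. There are 200 camera calls.

## Working session

There is one attempt and no reset: what is moved stays moved. The work goes in short steps, Python scripts to look and compute and a shell command to move; the robot and the scene stay as the last step left them, time stands still between calls to the robot, and variables do not carry over. Pictures are saved under pics/ and viewed, at most 10 in all, crops included, and the job is handed in when it is done.

```bash
mkdir -p pics; cat > h.py <<'E'
from plant import *
import numpy as np, cv2
from scipy.spatial.transform import Rotation as Ro
def rot(q): return Ro.from_quat([q[1],q[2],q[3],q[0]])
def w(cam,p,s=None):
    c=get_calibration(cam); p=np.array(p)
    if cam!="wrist": return np.array(c["R"]).T@(p-np.array(c["t"]))
    T=np.array(c["tool_from_camera"]); return rot(s["tcp_rot"]).apply(T[:3,:3]@p+T[:3,3])+np.array(s["tcp_pos"])
def find(cam,names,s=None):
    for n in names:
        r=pinpoint(cam,n)
        for d in r[:2]: print(cam,n,round(d["conf"],2),np.round(w(cam,d["at"],s),4))
def tool(v):  # world mm -> tool mm
    return rot(get_state()["tcp_rot"]).inv().apply(v)
E
python3 - <<'E'
from h import *
s=get_state(); print(s["tcp_rot"],s["tcp_pos"],s["time"],rot(s["tcp_rot"]).as_matrix().round(3))
for c in ["top","scene"]:
    im=grab_frame(c); cv2.imwrite(f"pics/{c}0.png",im[:,:,::-1])
    find(c,["pump","tab_axis","hook_rest","lip","cover_rib","log_book","cover"]+(["filter_cassette","stopwatch","screwdriver"] if c=="top" else []))
print(get_state()["time"])
E
```

```text
[-7.77233074e-04  9.79989773e-01  1.99046307e-01 -9.55386036e-05] [ 0.20473787 -0.48311613  0.23045361] 0.0 [[ 0.921  0.39  -0.   ]
 [ 0.39  -0.921  0.001]
 [ 0.    -0.002 -1.   ]]
top pump 0.72 [ 0.6082 -0.1832 -0.0013]
top tab_axis 0.92 [ 0.5179 -0.1811  0.0404]
top hook_rest 0.55 [ 0.5524 -0.1824  0.0594]
top hook_rest 0.54 [ 0.5998 -0.1872  0.0745]
top lip 0.79 [ 0.6547 -0.1859  0.0675]
top cover_rib 0.81 [ 0.6011 -0.1826  0.0781]
top log_book 0.69 [0.6264 0.0955 0.0025]
top log_book 0.36 [ 0.5987 -0.1829  0.0519]
top cover 0.79 [ 0.5961 -0.1828  0.054 ]
top filter_cassette 0.71 [ 0.5177 -0.1831  0.0452]
top stopwatch 0.52 [ 0.3917 -0.3483  0.0016]
top screwdriver 0.59 [ 0.3835  0.3188 -0.0033]
scene pump 0.9 [ 6.019e-01 -1.831e-01  2.000e-04]
scene tab_axis 0.72 [ 0.5178 -0.1826  0.0432]
scene hook_rest 0.95 [ 0.5506 -0.1821  0.0619]
scene lip 0.6 [ 0.6477 -0.1828  0.063 ]
scene lip 0.41 [ 0.5173 -0.1831  0.0413]
scene cover_rib 0.82 [ 0.5968 -0.1849  0.078 ]
scene log_book 0.71 [6.229e-01 9.700e-02 4.000e-04]
scene cover 0.57 [ 0.599  -0.1853  0.0535]
0.95
```

View pics/top0.png

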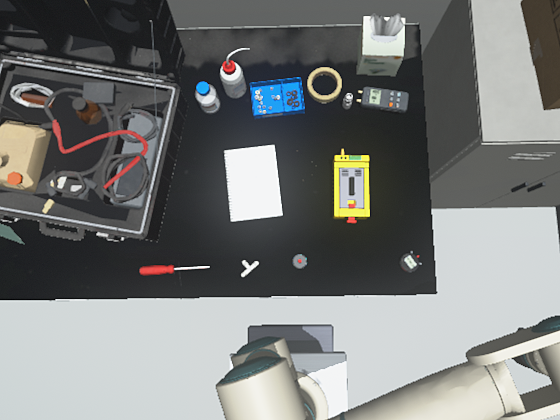

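View pics/scene0.png

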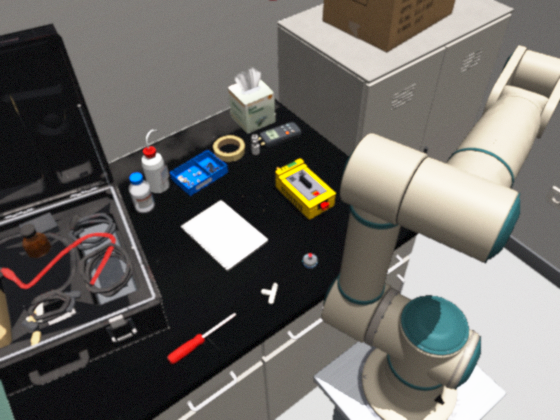

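Top view: the pump is at about (352,186) with the red tab at (352,220), facing the robot. The notebook is at (253,182), the cassette at (300,261) and the stopwatch at (410,262). The scene view agrees. Pump yaw is about 0, so I'll go in front of the tab.

```bash
python3 -m creep '[[29,-15,0,0,0,0,255],[29,-15,0,0,0,0,255],[29,-15,0,0,0,0,255],[29,-15,0,0,0,0,255],[29,-15,0,0,0,0,255],[29,-15,0,0,0,0,255],[29,-15,0,0,0,0,255],[29,-15,0,0,0,0,255],[29,-15,0,0,0,0,255],[29,-15,0,0,0,0,255],[29,-15,0,0,0,0,255],[29,-15,0,0,0,0,255]]' 40
python3 -m creep '[[0,0,0,0,0,5.75,255],[0,0,0,0,0,5.75,255],[0,0,0,0,0,5.75,255],[0,0,0,0,0,5.75,255],[0,0,0,0,0,0,255],[0,0,0,0,0,0,255],[0,0,0,0,0,0,255]]'
python3 - <<'E'
from h import *
s=get_state(); print(s["tcp_pos"],rot(s["tcp_rot"]).as_matrix().round(3),s["wrist_force"])
im=grab_frame("wrist"); cv2.imwrite("pics/w0.png",im[:,:,::-1])
find("wrist",["pump","tab_axis","hook_rest","lip","cover_rib"],s)
E
```

```text
time: 1.95
tcp_pos: [0.4559, -0.1804, 0.2315]
tcp_rot: [0.0, 0.98, 0.199, 0.0]
wrist_force: [0.5, -1.3, 0.2]
width: -0.001
grasp_force: 0.0
time: 2.53
tcp_pos: [0.455, -0.1819, 0.2313]
tcp_rot: [0.0, 1.0, 0.001, 0.0]
wrist_force: [-0.3, -0.1, -0.1]
width: 0.003
grasp_force: 0.0
[ 0.45501826 -0.18194053  0.23132571] [[ 1.     0.002  0.   ]
 [ 0.002 -1.    -0.   ]
 [ 0.     0.    -1.   ]] [-0.26768854 -0.05048121 -0.09348547]
wrist tab_axis 0.69 [ 0.5199 -0.1811  0.0381]
wrist hook_rest 0.94 [ 0.5508 -0.1779  0.0616]
wrist cover_rib 0.6 [ 0.5963 -0.183   0.0747]
wrist cover_rib 0.34 [ 0.4011 -0.0362  0.0005]
```

View pics/w0.png

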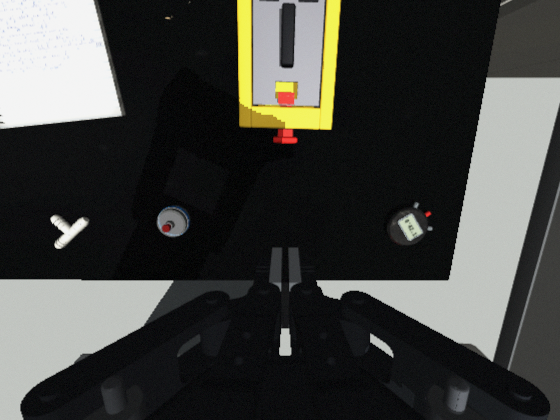

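Wrist view: the pump end is at row 129, the tab paddle at (285,140) and the hook at (286,97). The rib runs along column 288, and pump yaw is about -1.5°. The space in front of the tab is clear. I'll check the camera's clearance, then descend.

```bash
python3 -m creep '[[1.7,0,33,0,0,1.5,255],[1.7,0,33,0,0,0,255],[1.7,0,33,0,0,0,255],[1.7,0,33,0,0,0,255],[1.7,0,33,0,0,0,255],[1.7,0,32,0,0,0,255],[0,0,0,0,0,0,255],[0,0,0,0,0,0,255],[0,0,0,0,0,0,255]]'
python3 -c "
from h import *
print(np.round(get_calibration('wrist')['tool_from_camera'],3))"
```

```text
time: 3.58
tcp_pos: [0.4663, -0.1827, 0.0364]
tcp_rot: [0.001, 1.0, -0.013, 0.001]
wrist_force: [0.8, 0.1, 0.3]
width: 0.001
grasp_force: 0.0
[[ 0.    -0.956 -0.294  0.075]
 [ 1.     0.    -0.    -0.001]
 [ 0.    -0.294  0.956 -0.143]
 [ 0.     0.     0.     1.   ]]
```

```bash
python3 -m creep '[[3,0,0,0,0,0,255],[3,0,0,0,0,0,255],[3,0,0,0,0,0,255],[2,0,0,0,0,0,255],[1,0,0,0,0,0,255],[1,0,0,0,0,0,255],[1,0,0,0,0,0,255],[0,0,0,0,0,0,255],[0,0,0,0,0,0,255]]'
python3 -m creep '[[1,0,0,0,0,0,255],[1,0,0,0,0,0,255],[1,0,0,0,0,0,255],[0,0,0,0,0,0,255],[0,0,0,0,0,0,255]]'
python3 -m creep '[[1,0,0,0,0,0,255],[1,0,0,0,0,0,255],[1,0,0,0,0,0,255],[0,0,0,0,0,0,255],[0,0,0,0,0,0,255]]'
```

```text
time: 4.33
tcp_pos: [0.4792, -0.1825, 0.0342]
tcp_rot: [0.0, 1.0, -0.013, -0.0]
wrist_force: [-0.5, -0.1, 0.1]
width: -0.0
grasp_force: 0.0
time: 4.75
tcp_pos: [0.4823, -0.1826, 0.0343]
tcp_rot: [0.0, 1.0, -0.013, 0.0]
wrist_force: [0.5, -0.3, 0.6]
width: 0.001
grasp_force: 0.0
time: 5.17
tcp_pos: [0.4853, -0.1827, 0.0343]
tcp_rot: [0.0, 1.0, -0.013, 0.0]
wrist_force: [-0.8, 0.3, 0.6]
width: 0.003
grasp_force: 0.0
```

```bash
python3 -m creep '[[1,0,0,0,0,0,255],[1,0,0,0,0,0,255],[1,0,0,0,0,0,255],[0,0,0,0,0,0,255],[0,0,0,0,0,0,255]]'
python3 -m creep '[[1,0,0,0,0,0,255],[1,0,0,0,0,0,255],[0,0,0,0,0,0,255],[0,0,0,0,0,0,255]]'
```

```text
time: 5.58
tcp_pos: [0.4883, -0.1828, 0.0343]
tcp_rot: [0.0, 1.0, -0.013, -0.0]
wrist_force: [-0.5, 0.6, -1.4]
width: -0.001
grasp_force: 0.0
time: 5.92
tcp_pos: [0.4903, -0.1828, 0.0343]
tcp_rot: [0.0, 1.0, -0.013, 0.0]
wrist_force: [0.6, 0.1, 0.4]
width: -0.002
grasp_force: 0.0
```

```bash
python3 -m creep '[[1,0,0,0,0,0,255],[1,0,0,0,0,0,255],[0,0,0,0,0,0,255],[0,0,0,0,0,0,255]]'
```

```text
time: 6.25
tcp_pos: [0.492, -0.1829, 0.0343]
tcp_rot: [-0.0, 1.0, -0.013, -0.0]
wrist_force: [-1.5, 0.0, 1.0]
width: 0.001
grasp_force: 1.4
```

```bash
python3 -m creep '[[1,0,0,0,0,0,255],[0.5,0,0,0,0,0,255],[0,0,0,0,0,0,255],[0,0,0,0,0,0,255]]'
```

```text
time: 6.58
tcp_pos: [0.4933, -0.1829, 0.0342]
tcp_rot: [-0.0, 1.0, -0.013, -0.001]
wrist_force: [-6.1, -0.0, 4.0]
width: -0.003
grasp_force: 2.7
```

```bash
python3 -m creep '[[1,0,0,0,0,0,255],[0.5,0,0,0,0,0,255],[0,0,0,0,0,0,255],[0,0,0,0,0,0,255]]'
```

```text
time: 6.92
tcp_pos: [0.4945, -0.1829, 0.0342]
tcp_rot: [-0.0, 1.0, -0.013, -0.001]
wrist_force: [-6.6, 0.2, 3.1]
width: 0.002
grasp_force: 3.5
```

```bash
python3 -m creep '[[1,0,0,0,0,0,255],[0.5,0,0,0,0,0,255],[0,0,0,0,0,0,255],[0,0,0,0,0,0,255]]'
python3 -m creep '[[0.7,0,0,0,0,0,255],[0,0,0,0,0,0,255],[0,0,0,0,0,0,255]]'
python3 - <<'E'
from h import *
s=get_state(); print(s["wrist_force"]); grab_frame("scene"); find("scene",["cover_edge","cover_rib"])
E
```

```text
time: 7.25
tcp_pos: [0.4957, -0.183, 0.0342]
tcp_rot: [-0.0, 1.0, -0.013, -0.001]
wrist_force: [-9.0, 0.3, 5.5]
width: -0.001
grasp_force: 4.4
time: 7.5
tcp_pos: [0.4962, -0.183, 0.0342]
tcp_rot: [-0.0, 1.0, -0.013, -0.002]
wrist_force: [-9.4, 0.1, 5.5]
width: -0.002
grasp_force: 4.8
[-9.35894642  0.08426387  5.50962762]
scene cover_edge 0.87 [ 0.5388 -0.1855  0.0549]
scene cover_rib 0.97 [ 0.5973 -0.1854  0.0769]
```

```bash
python3 -m creep '[[0.6,0,0,0,0,0,255],[0.5,0,0,0,0,0,255],[0,0,0,0,0,0,255],[0,0,0,0,0,0,255]]'
```

```text
time: 7.98
tcp_pos: [0.4972, -0.183, 0.0341]
tcp_rot: [-0.0, 1.0, -0.013, -0.002]
wrist_force: [-10.5, 0.7, 5.6]
width: -0.001
grasp_force: 5.2
```

```bash
python3 -m creep '[[0.6,0,0,0,0,0,255],[0.5,0,0,0,0,0,255],[0,0,0,0,0,0,255],[0,0,0,0,0,0,255]]'
python3 - <<'E'
from h import *
s=get_state(); print(s["wrist_force"]); grab_frame("scene"); find("scene",["cover_edge","cover_rib"])
E
```

```text
time: 8.32
tcp_pos: [0.498, -0.183, 0.0341]
tcp_rot: [-0.0, 1.0, -0.014, -0.002]
wrist_force: [-11.1, 0.4, 6.8]
width: 0.003
grasp_force: 5.8
[-11.11374306   0.44107284   6.80513012]
scene cover_edge 0.84 [ 0.5411 -0.1831  0.0665]
scene cover_rib 0.8 [ 0.5979 -0.1852  0.0819]
```

The cover has sprung: cover_edge rose from 0.055 to 0.0665. Now I'll release the tab, rise and move above the rib, already pitched.

```bash
python3 -m creep '[[-4,0,0,0,0,0,255],[-8,0,0,0,0,0,255],[-10,0,0,0,0,0,255],[0,0,-30,0,0,0,255],[0,0,-35,0,0,0,255],[0,0,-35,0,0,0,120],[0,0,-35,0,0,0,120],[27,0,0,0,0,0,120],[27,0,0,0,0,0,120],[27,0,0,0,0,0,120],[27,0,0,0,-2.8,0,120],[0,0,0,0,-2.8,0,120]]'
python3 -m creep '[[0,0,0,0,0,0,120],[0,0,0,0,0,0,120],[0,0,0,0,0,0,120]]'
python3 - <<'E'
from h import *
s=get_state(); print(s["tcp_pos"],s["wrist_force"],rot(s["tcp_rot"]).as_matrix().round(3))
im=grab_frame("wrist"); cv2.imwrite("pics/w1.png",im[:,:,::-1])
find("wrist",["cover_rib","cover","hook_rest","cover_edge","lip"],s)
r=trace("wrist","cover_rib")
c=get_calibration("wrist")
for d in r[:1]:
    print(d["conf"],cv2.minAreaRect(np.argwhere(d["region"])[:,::-1].astype(np.float32)))
grab_frame("scene"); find("scene",["cover_rib","cover_edge"])
E
```

```text
time: 9.47
tcp_pos: [0.5882, -0.1849, 0.1677]
tcp_rot: [-0.001, 0.999, -0.013, -0.049]
wrist_force: [-0.3, -0.1, -1.1]
width: 0.529
grasp_force: 0.0
time: 9.72
tcp_pos: [0.5854, -0.1854, 0.1695]
tcp_rot: [-0.001, 0.999, -0.013, -0.048]
wrist_force: [-0.2, 1.3, 1.0]
width: 0.53
grasp_force: 0.0
[ 0.58535065 -0.18543799  0.16952351] [-0.22333245  1.29727328  1.04172753] [[ 0.995 -0.027 -0.096]
 [-0.027 -1.     0.002]
 [-0.096  0.    -0.995]]
wrist cover_rib 0.62 [ 0.5951 -0.1802  0.0828]
wrist cover 0.8 [ 0.5987 -0.1846  0.0637]
wrist hook_rest 0.9 [ 0.552  -0.1799  0.0635]
wrist hook_rest 0.31 [ 0.5995 -0.1824  0.0639]
wrist lip 0.64 [ 0.655  -0.1871  0.0627]
0.78 ((282.0, 176.5), (133.0, 82.0), 90.0)
scene cover_rib 0.58 [ 0.6006 -0.1876  0.0823]
scene cover_edge 0.39 [ 0.4031 -0.038  -0.0046]
```

View pics/w1.png

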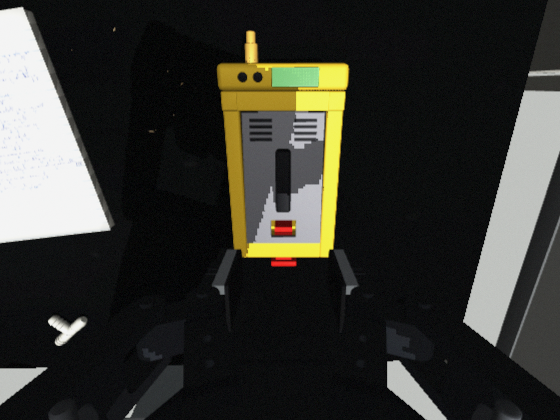

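The wrist view shows the rib top at columns 276-291, starting at row 149, with its front end at about 195-212. The pads sit symmetrically about column 285. Next I'll project these pixels onto z = 0.081.

```bash
python3 - <<'E'
from h import *
s=get_state(); c=get_calibration("wrist"); print(c["fx"],c["cx"],c["cy"])
o=w("wrist",[0,0,0],s)
for u,v,z in [(283.5,149,.079),(283.5,194,.083),(283.5,212,.083),(276,170,.081),(291,170,.081),(283.5,228,.064),(281,110,.0625),(337,256,.058),(234,258,.058),(347,108,.058),(221,108,.058)]:
    d=w("wrist",[(u-c["cx"])/c["fx"],(v-c["cy"])/c["fy"],1],s)-o
    print((u,v),(o+d*(z-o[2])/d[2]).round(4))
im=cv2.imread("pics/w1.png")[130:270,210:350]; cv2.imwrite("pics/w1c.png",cv2.convertScaleAbs(cv2.resize(im,None,fx=4,fy=4),alpha=1.8,beta=20))
E
```

```text
295.90670113470475 284.75617436983873 207.0513020337745
(283.5, 149) [ 0.6276 -0.1847  0.079 ]
(283.5, 194) [ 0.5925 -0.1837  0.083 ]
(283.5, 212) [ 0.5768 -0.1833  0.083 ]
(276, 170) [ 0.6118 -0.1784  0.081 ]
(291, 170) [ 0.6115 -0.1901  0.081 ]
(283.5, 228) [ 0.5526 -0.1825  0.064 ]
(281, 110) [ 0.6547 -0.1835  0.0625]
(337, 256) [ 0.5179 -0.2335  0.058 ]
(234, 258) [ 0.5183 -0.1333  0.058 ]
(347, 108) [ 0.6545 -0.2358  0.058 ]
(221, 108) [ 0.6572 -0.1359  0.058 ]
```

View pics/w1c.png

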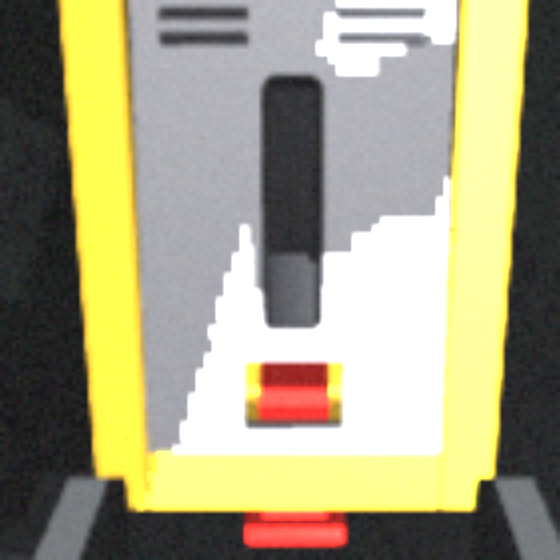

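Rib ends at x = 0.577 and 0.628, so its middle is near x = 0.600, y = -0.184, z = 0.081. Descending.

```bash
python3 -m creep '[[8,-1,20,0,0,0,120],[8,-0.8,25,0,0,0,120],[7,0,25,0,0,0,120],[0,0,15,0,0,0,120],[0,0,5,0,0,0,140],[0,0,4,0,0,0,160],[0,0,3,0,0,0,180],[0,0,1.5,0,0,0,195],[0,0,0,0,0,0,200],[0,0,0,0,0,0,200],[0,0,0,0,0,0,200]]' 20
python3 -m creep '[[0,0,0,0,0,0,206],[0,0,0,0,0,0,206],[0,0,0,0,0,0,206]]'
```

```text
time: 11.13
tcp_pos: [0.5993, -0.1841, 0.07]
tcp_rot: [-0.0, 0.999, -0.013, -0.048]
wrist_force: [-0.4, 0.3, -0.6]
width: 0.214
grasp_force: 0.0
time: 11.38
tcp_pos: [0.599, -0.1839, 0.0692]
tcp_rot: [-0.001, 0.999, -0.013, -0.049]
wrist_force: [0.0, -0.3, -0.7]
width: 0.195
grasp_force: 0.0
```

```bash
python3 -m creep '[[0,0,0,0,0,0,211],[0,0,0,0,0,0,211],[0,0,0,0,0,0,211]]'
python3 -m creep '[[0,0,0,0,0,0,215],[0,0,0,0,0,0,215],[0,0,0,0,0,0,215]]'
```

```text
time: 11.63
tcp_pos: [0.5989, -0.1839, 0.069]
tcp_rot: [-0.001, 0.999, -0.013, -0.049]
wrist_force: [-0.2, -0.4, 0.5]
width: 0.17
grasp_force: 0.0
time: 11.88
tcp_pos: [0.5989, -0.1839, 0.069]
tcp_rot: [-0.001, 0.999, -0.013, -0.049]
wrist_force: [-0.2, 0.3, -0.6]
width: 0.154
grasp_force: 0.0
```

```bash
python3 -m creep '[[0,0,0,0,0,0,219],[0,0,0,0,0,0,219],[0,0,0,0,0,0,219]]'
```

```text
time: 12.13
tcp_pos: [0.5989, -0.184, 0.069]
tcp_rot: [-0.001, 0.999, -0.013, -0.049]
wrist_force: [0.0, -1.6, -1.3]
width: 0.14
grasp_force: 0.2
```

Contact is centred. I'll grip firmly.

```bash
python3 -m creep '[[0,0,0,0,0,0,230],[0,0,0,0,0,0,255],[0,0,0,0,0,0,255]]' 25
python3 -m creep '[[0,0,0,0,0,0,255],[0,0,0,0,0,0,255]]' 45
```

```text
time: 12.38
tcp_pos: [0.5989, -0.184, 0.0691]
tcp_rot: [-0.001, 0.999, -0.013, -0.049]
wrist_force: [0.2, -0.3, 0.5]
width: 0.135
grasp_force: 27.8
time: 12.55
tcp_pos: [0.599, -0.184, 0.0692]
tcp_rot: [-0.001, 0.999, -0.013, -0.049]
wrist_force: [-0.4, -0.1, 0.9]
width: 0.127
grasp_force: 49.8
```

The tool's -x is exactly the drawing direction, including its 1:10 rise.

```bash
python3 -m creep '[[-1,0,0,0,0,0,255],[-1,0,0,0,0,0,255],[-1,0,0,0,0,0,255],[0,0,0,0,0,0,255]]'
python3 -m creep '[[-1,0,0,0,0,0,255],[-1,0,0,0,0,0,255],[-1,0,0,0,0,0,255],[0,0,0,0,0,0,255]]'
```

```text
time: 12.88
tcp_pos: [0.5958, -0.1838, 0.0693]
tcp_rot: [-0.001, 0.999, -0.013, -0.049]
wrist_force: [0.5, -0.2, 0.9]
width: 0.122
grasp_force: 49.8
time: 13.22
tcp_pos: [0.5928, -0.1837, 0.0696]
tcp_rot: [-0.001, 0.999, -0.013, -0.049]
wrist_force: [1.0, 0.8, 0.3]
width: 0.125
grasp_force: 49.8
```

```bash
python3 -m creep '[[-1,0,0,0,0,0,255],[-1,0,0,0,0,0,255],[-1,0,0,0,0,0,255],[-1,0,0,0,0,0,255],[-1,0,0,0,0,0,255],[-1,0,0,0,0,0,255],[0,0,0,0,0,0,255]]'
python3 -m creep '[[0,0,-1,0,0,0,255],[0,0,-1,0,0,0,255],[0,0,-1,0,0,0,255],[0,0,0,0,0,0,255]]'
```

```text
time: 13.8
tcp_pos: [0.5868, -0.1836, 0.0702]
tcp_rot: [-0.001, 0.999, -0.013, -0.049]
wrist_force: [0.9, 0.4, 1.1]
width: 0.124
grasp_force: 49.8
time: 14.13
tcp_pos: [0.5873, -0.1836, 0.0733]
tcp_rot: [-0.001, 0.999, -0.013, -0.049]
wrist_force: [0.1, -0.3, -1.0]
width: 0.124
grasp_force: 49.6
```

```bash
python3 -m creep '[[-1,0,-3,0,0,0,255],[-1,0,-4,0,0,0,255],[-1,0,-6,0,0,0,255],[-2,0,-12,0,0,0,255],[-3,0,-20,0,0,0,255],[-2,0,-20,0,0,0,255],[0,0,-20,0,0,0,255],[0,0,0,0,2.8,0,255],[0,0,0,0,2.8,0,255],[0,0,0,0,0,0,255],[0,0,0,0,0,0,255],[0,0,0,0,0,0,255]]'
python3 - <<'E'
from h import *
s=get_state(); print(s["tcp_pos"],rot(s["tcp_rot"]).as_matrix().round(3))
im=grab_frame("wrist"); cv2.imwrite("pics/w2.png",im[:,:,::-1])
find("wrist",["cover_rib","cover","cover_edge","log_book"],s)
im=grab_frame("top")
r=trace("top","log_book")[0]; b=cv2.minAreaRect(np.argwhere(r["region"])[:,::-1].astype(np.float32)); print(r["conf"],b)
c=get_calibration("top"); o=w("top",[0,0,0])
P=[]
for u,v in [b[0]]+list(cv2.boxPoints(b)):
    d=w("top",[(u-c["cx"])/c["fx"],(v-c["cy"])/c["fy"],1])-o; P.append(o+d*(.011-o[2])/d[2])
print(np.round(P,4))
E
```

```text
time: 15.13
tcp_pos: [0.5856, -0.1835, 0.1592]
tcp_rot: [0.0, 1.0, -0.013, -0.0]
wrist_force: [0.2, -0.3, -1.0]
width: 0.124
grasp_force: 49.6
[ 0.58557902 -0.18353795  0.159224  ] [[ 1.    -0.027 -0.001]
 [-0.027 -1.    -0.   ]
 [-0.001  0.    -1.   ]]
wrist cover_rib 0.79 [ 0.5851 -0.1822  0.1712]
wrist cover 0.85 [ 0.5852 -0.1852  0.1532]
wrist cover_edge 0.9 [ 0.5322 -0.1825  0.1506]
0.97 ((252.73358154296875, 182.56968688964844), (71.52323913574219, 51.87697982788086), 84.80557250976562)
[[0.6269 0.0927 0.011 ]
 [0.7276 0.1773 0.011 ]
 [0.739  0.0265 0.011 ]
 [0.5288 0.0102 0.011 ]
 [0.5177 0.1571 0.011 ]]
```

View pics/w2.png

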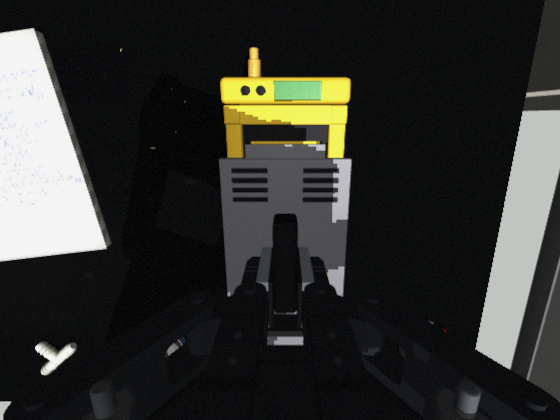

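The wrist view shows the cover held level, with its tongue free at (285,150) and the pump behind it. Notebook middle is about (0.626, 0.095). Carrying the cover over.

```bash
python3 -m creep '[[1,-10,0,0,0,0,255],[2,-20,0,0,0,0,255],[3,-27,0,0,0,0,255],[3,-27,0,0,0,0,255],[3,-27,0,0,0,0,255],[3,-27,0,0,0,0,255],[3,-27,0,0,0,0,255],[3,-27,0,0,0,0,255],[3,-27,0,0,0,0,255],[3,-25,0,0,0,0,255],[3,-20,0,0,0,0,255],[3,-15,0,0,0,0,255]]'
python3 -m creep '[[0,0,10,0,0,0,255],[0,0,20,0,0,0,255],[0,0,25,0,0,0,255],[0,0,25,0,0,0,255],[0,0,15,0,0,0,255],[0,0,10,0,0,0,255],[0,0,5,0,0,0,255],[0,0,0,0,0,0,255],[0,0,0,0,0,0,255],[0,0,0,0,0,0,255]]'
python3 - <<'E'
from h import *
s=get_state(); print(s["tcp_pos"],rot(s["tcp_rot"]).as_matrix().round(3))
grab_frame("wrist"); find("wrist",["cover","log_book"],s)
im=grab_frame("scene"); cv2.imwrite("pics/s1.png",im[:,:,::-1]); find("scene",["cover","log_book"])
E
```

```text
time: 16.48
tcp_pos: [0.6259, 0.0972, 0.1587]
tcp_rot: [-0.0, 1.0, -0.013, -0.0]
wrist_force: [-0.0, -0.4, -0.1]
width: 0.125
grasp_force: 49.6
time: 17.32
tcp_pos: [0.627, 0.0944, 0.0504]
tcp_rot: [-0.0, 1.0, -0.013, 0.001]
wrist_force: [-0.4, 0.4, -1.1]
width: 0.121
grasp_force: 49.6
[0.62699224 0.09439505 0.05035705] [[ 1.    -0.027  0.003]
 [-0.027 -1.     0.   ]
 [ 0.003 -0.    -1.   ]]
wrist cover 0.66 [0.6258 0.0962 0.0436]
scene cover 0.82 [0.6255 0.0927 0.0403]
scene log_book 0.71 [0.6241 0.0965 0.0009]
```

Contact is expected at a TCP z of about 0.021. I'll lower gently.

```bash
python3 -m creep '[[0,0,6,0,0,0,255],[0,0,6,0,0,0,255],[0,0,5,0,0,0,255],[0,0,3,0,0,0,255],[0,0,2,0,0,0,255],[0,0,1,0,0,0,255],[0,0,1,0,0,0,255],[0,0,0,0,0,0,255],[0,0,0,0,0,0,255]]'
python3 -m creep '[[0,0,0.7,0,0,0,255],[0,0,0.7,0,0,0,255],[0,0,0.6,0,0,0,255],[0,0,0,0,0,0,255]]'
```

```text
time: 18.37
tcp_pos: [0.6262, 0.0945, 0.0249]
tcp_rot: [0.0, 1.0, -0.013, 0.0]
wrist_force: [0.6, 0.9, -1.4]
width: 0.125
grasp_force: 49.6
time: 18.7
tcp_pos: [0.626, 0.0945, 0.0226]
tcp_rot: [0.0, 1.0, -0.013, -0.0]
wrist_force: [-0.3, -0.1, 0.1]
width: 0.126
grasp_force: 49.6
```

```bash
python3 -m creep '[[0,0,0.5,0,0,0,255],[0,0,0.5,0,0,0,255],[0,0,0,0,0,0,255]]'
```

```text
time: 18.95
tcp_pos: [0.626, 0.0944, 0.0216]
tcp_rot: [0.0, 1.0, -0.013, -0.0]
wrist_force: [-0.8, -0.1, -0.8]
width: 0.12
grasp_force: 49.6
```

```bash
python3 -m creep '[[0,0,0.5,0,0,0,255],[0,0,0.5,0,0,0,255],[0,0,0,0,0,0,255]]'
```

```text
time: 19.2
tcp_pos: [0.6262, 0.0945, 0.0209]
tcp_rot: [0.0, 1.0, -0.013, 0.0]
wrist_force: [-0.6, -0.1, 0.8]
width: 0.122
grasp_force: 49.8
```

```bash
python3 -m creep '[[0,0,0.5,0,0,0,255],[0,0,0,0,0,0,255]]'
```

```text
time: 19.37
tcp_pos: [0.6263, 0.0945, 0.0206]
tcp_rot: [0.0, 1.0, -0.013, 0.0]
wrist_force: [-1.2, 0.3, 3.4]
width: 0.128
grasp_force: 50.0
```

```bash
python3 -m creep '[[0,0,0.5,0,0,0,255],[0,0,0,0,0,0,255]]'
```

```text
time: 19.53
tcp_pos: [0.6263, 0.0945, 0.0205]
tcp_rot: [0.0, 1.0, -0.013, 0.0]
wrist_force: [-3.1, 0.4, 5.0]
width: 0.121
grasp_force: 50.3
```

It is touching at 5 N. I'll release gently and retreat.

```bash
python3 -m creep '[[0,0,0,0,0,0,225],[0,0,0,0,0,0,215],[0,0,0,0,0,0,205],[0,0,0,0,0,0,190],[0,0,0,0,0,0,170],[0,0,0,0,0,0,150],[0,0,0,0,0,0,150]]' 20
python3 -m creep '[[0,0,-5,0,0,0,150],[0,0,-15,0,0,0,150],[0,0,-30,0,0,0,150],[0,0,-30,0,0,0,150],[0,0,-30,0,0,0,150],[0,0,-20,0,0,0,150],[0,0,0,0,0,0,150],[0,0,0,0,0,0,150]]'
python3 - <<'E'
from h import *
s=get_state(); im=grab_frame("wrist"); cv2.imwrite("pics/w3.png",im[:,:,::-1]); find("wrist",["cover","cover_rib","cover_edge"],s)
grab_frame("scene"); find("scene",["cover","cover_rib","log_book"])
E
```

```text
time: 20.12
tcp_pos: [0.626, 0.0944, 0.0196]
tcp_rot: [0.0, 1.0, -0.013, -0.0]
wrist_force: [-0.2, -0.7, 0.3]
width: 0.413
grasp_force: 0.0
time: 20.78
tcp_pos: [0.6268, 0.0945, 0.1516]
tcp_rot: [-0.0, 1.0, -0.013, 0.002]
wrist_force: [0.0, 0.2, 0.3]
width: 0.409
grasp_force: 0.0
wrist cover 0.9 [0.6262 0.0976 0.0141]
wrist cover_rib 0.68 [0.6225 0.0953 0.0347]
wrist cover_edge 0.58 [0.5708 0.0957 0.013 ]
scene cover 0.66 [0.6278 0.0959 0.0112]
scene cover_rib 0.55 [0.6241 0.0929 0.0321]
scene log_book 0.57 [ 0.6205  0.094  -0.0007]
```

View pics/w3.png

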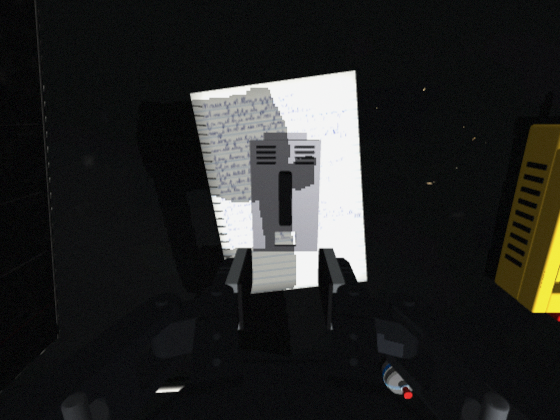

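The cover lies flat in the middle of the notebook, around (285,195) in the picture, and the gripper is clear of it.

```bash
python3 -c "
from plant import *
print(sign_off())"
```

```text
the job is handed in; nothing more can be done
None
```

The snap tab let go at about 11 N along its axis (about 13 N in total at the wrist). The cover was drawn off and now lies rib upward and flat on the middle of the notebook; the job is handed in after about 21 s, and no verdict was returned.

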